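# Push the green jar home in its spring clip

## Task

The orange scoop has been left lying in the green jar's spring clip: take it out and lay it flat, bowl and all, on the lid of the round masala dabba. Then slide the jar along the plank, standing and never lifted, and push it fully home between the clip's two spring jaws, so that they snap round it and hold it. Leave the dabba, canister, cup stack, amber bottle and tea sieve undisturbed where they are.

Things in the scene. Friction and masses are not known exactly. Their poses are not given: they have to be found in the camera images.
- plank_mid (a point): Middle of the top of the teak cabinet's plank on which everything stands (the cabinet's upper part is lifted off, so it is open above). The plank's top is level at z = 0.08; it spans x 0.36 to 0.80. Side boards at y = +-0.51 rise 135 mm above the plank (corner posts at x 0.376 and 0.784: 175 mm), the back board at x = 0.79 rises 90 mm; the front is open.
- clip: Steel spring clip for the jar on a foot bracket screwed to the plank. Origin: on the plank, where the jar's axis stands when the jar is home. The jar goes in along the clip's +x axis (mouth to back). Two fixed rubber stop pads form a V saddle that meets the jar 42 mm behind the origin (+x); the foot reaches 108 mm behind it. Two jaws curve round the jar from there; the plank under them is free.
- clip_throat (a point): Middle of the clip's throat, 23 mm in front of the clip's origin (-x) and 52 mm up. The jaws are a band 40 to 64 mm above the plank, ending in rolled beads either side of here, 70 mm apart when closed and empty. Flared lips lead on to 42 mm in front of the origin, 57 mm either side. The jar pushes the jaws apart (about 10 N in all, plus its friction); they snap in behind its widest part.
- jaw_left (a joint): Opening angle of the clip's left (+y) spring jaw in rad: 0 closed on nothing, about 0.07 when it grips the jar at home, about 0.16 while the jar's widest part passes the bead.
- jaw_right (a joint): The same for the right (-y) jaw.
- jar: Green glass jar with steel screw-top lid, full, about 0.55 kg, standing on the plank. Round, 90 mm across to a height of 86 mm, lid 86 mm across, 106 mm high over all. Origin: centre of its underside; z up. Too wide to grasp safely: it is to be pushed.
- scoop: Orange plastic scoop, about 35 g, lying on the flat underside of its bowl with the bowl between the clip's jaws. Origin: under the middle of the bowl. Bowl 75 mm long (x), 50 mm wide (y), 30 mm high, open at the top and at its +x end; handle a straight bar 16 mm wide, 13 mm high, from 37 to 127 mm along -x, its underside 16 mm above the scoop's underside.
- scoop_grip (a point): Middle of the scoop's handle, 82 mm along -x from the scoop's origin and 22.5 mm above its underside.
- dabba: Closed round steel masala dabba with a flat lid, 170 mm across, 65 mm high, 1.3 kg. Origin: centre of its underside.
- dabba_top (a point): Centre of the top of the dabba's lid.
- canister: Aluminium canister with steel lid, 100 mm across, 108 mm high. Origin: centre of its underside. Bystander.
- cups: Stack of five nested small steel cups, 64 mm across, 93 mm high. Origin: centre of its underside. Bystander.
- bottle: Small amber glass bottle with black cap, 48 mm across, 85 mm high. Origin: centre of its underside. Bystander.
- sieve: Aluminium tea sieve lying mouth down: rim 72 mm across, mesh dome 32 mm high, flat handle 11 mm wide and 4 mm thick reaching to 107 mm from the centre along -x of the sieve. Origin: centre of the rim, on the plank. Bystander.

How it is judged:
By the outcome, as a careful person would: the job done as asked, in the order asked, and still so for the second after the job is handed in, with the robot touching nothing.
It also fails if it takes over 72 s, if anything falls off the work surface, if the arm or the gripper's body presses on something with over 40 N, if the wrist force passes 120 N, or if a joint passes its speed limit or range.

## Robot

A 6-joint arm with a two-finger parallel gripper is mounted at the origin on the work surface. World frame = base frame: x ahead of the robot, y to its left, z up, the work surface at z = 0. Lengths are in mm, angles in rad, forces in N, time in s.
With the tool pointing down it reaches from about 350 to 875 mm from the base axis. Payload 4.2 kg.
Tool frame: the origin (TCP) lies at the very end of the fingers, on their centre line; the grasp point (between the pads) lies 19 mm behind it (arm.grip_point_offset is the distance from the TCP to the grasp point, in mm); z points along the fingers, y is the direction in which the jaws open and shut (so a half turn about z gives the same grasp; the last joint's range is limited). The gripper opens to 85 mm and grips with 20 to 120 N. Pads are 22 mm wide; open, the fingers measure 114 mm over their backs; the gripper's body (76 mm by 85 mm) begins 54 mm behind the grasp point. The pads swing forward as they close: fully open they stand 13 mm farther back than shut.
Start: joints at [1.428, 0.385, 0.008, 0, -1.194, -0.259], TCP at [244.389, 575.216, 231.312] pointing down, gripper open.
Joint ranges: [-3.14, 3.14], [-1.21, 2.06], [-1.07, 1.41], [-3.16, 2.05], [-2.99, -0.16], [-3.1, 3.1]. Speed limits (rad/s): [2.79, 2.79, 3.14, 3.14, 3.14, 3.14].

## Interface

Orientations are given as a unit quaternion [x, y, z, w].
In Python, from bench import arm gives the robot as it stands.
- The arm moves only by the tool drive_tool, never from a script. Its argument "steps" is a list of rows, each a list of 5 numbers: the shift along the tool's x, y, z in m, then the turn about the tool's z in degrees, then the finger opening in m, from 0 to 0.0854. A call has 1 to 20 rows; each row shifts and turns the commanded pose from where the row before left it, along the tool's axes as they then stand; what a row does not reach is not made up. A row lasts 1/10 s, in which the tool goes at most 50 mm and 8.59 degrees, less where a joint would pass 70% of its speed; a pose out of reach is approached as far as the arm can. A call is refused whole if a number of a shift passes 0.05 or a number of a turn 8.59, either way. A call with a gripper value outside its range is refused whole. The fingers move at their own pace and stop on an object; the grip force is fixed at half the most. Time passes only in rows, so rows that do not move let the fingers close. It gives the time, the measured TCP pose, the force and the opening at its end, in the units of the state.
- arm.read_state(): the state, without advancing time (a new reading comes with each control period).
- arm.get_image(name): name is "side" or "top"; returns (picture, depth): 384x512x3 uint8, blue, green, red; 384x512 float32, mm along the optical axis (not along the pixel's ray), 0 where there is no reading.
- arm.camera_params(name): a dict with "K" (3x3 intrinsics, pixels), "dist" ([k1, k2, p1, p2, k3] as OpenCV has them; the pictures are not rectified), "world_to_cam" (4x4, takes a point from world to camera coordinates). Camera axes: x right, y up, looking along -z (the intrinsics and any distortion apply to the point x, -y, -z); pixel columns grow to the right and rows downward; lengths in mm; the calibration is good to about 2 mm. A picture is of the moment at which its call begins. camera_params takes no time and is no camera call.
- arm.job_done(): hands the job in, once; it reports no verdict.
The state is a dict: "clock": time; "joints": joint angles; "joint_vel": joint speeds; "joint_efforts": joint torques, N m; "position": TCP position; "ee_rot": TCP orientation; "contact_force": force on the tool from outside, world axes, zero at the start; "wrist_torque": the same for the moment, N m; "gripper_width": finger opening in mm.
Only numpy, scipy, OpenCV 4.12 (cv2) and the standard library are available. Lean on these libraries where they do the work, as an engineer would, in place of code of your own. Each camera call takes 0.05 s, during which the arm holds its last target.

## Working session

There is one attempt and no reset: what is moved stays moved. The work goes in short steps, Python scripts to look and compute and a tool call to move; the robot and the scene stay as the last step left them, time stands still between calls to the robot, and variables do not carry over. Pictures are saved under pics/ and viewed, and the job is handed in when it is done.

Besides the shell and the picture viewer there is one more tool, called after "Emit:" by a JSON object that holds its "fn" and its "kwargs", one argument or row to a line. drive_tool: Moves the arm, as the interface text tells. Its arguments: {"type":"object","properties":{"steps":{"type":"array"}},"required":["steps"]}

```bash
mkdir -p pics; ls; python3 - <<'E'
from bench import arm
import cv2,numpy as np
for n in("side","top"):
    p,d=arm.get_image(n); cv2.imwrite(f"pics/{n}0.png",p); np.save(f"pics/{n}0.npy",d)
    c=arm.camera_params(n); print(n,c, (d>0).mean())
print(arm.read_state())
E
```

```text
pics
side {'K': array([[489.60656693,   0.        , 253.58358641],
       [  0.        , 489.60656693, 197.25746807],
       [  0.        ,   0.        ,   1.        ]]), 'dist': array([-0.01866476,  0.        ,  0.        ,  0.        ,  0.        ]), 'world_to_cam': array([[-9.59750557e-01, -2.80385627e-01, -1.62101178e-02,
         5.58228722e+02],
       [ 1.85742527e-01, -6.76964870e-01,  7.12192585e-01,
        -2.15982003e+02],
       [-2.10662245e-01,  6.80516322e-01,  7.01796946e-01,
        -1.23683721e+03],
       [ 0.00000000e+00,  0.00000000e+00,  0.00000000e+00,
         1.00000000e+00]])} 0.9961496988932291
top {'K': array([[445.90311747,   0.        , 253.55972364],
       [  0.        , 445.90311747, 197.35756706],
       [  0.        ,   0.        ,   1.        ]]), 'dist': array([0.04419656, 0.        , 0.        , 0.        , 0.        ]), 'world_to_cam': array([[ 7.92607860e-03, -9.99357134e-01,  3.49642239e-02,
        -1.91519112e+01],
       [ 9.91377932e-01,  1.24265663e-02,  1.30442999e-01,
        -5.96140659e+02],
       [-1.30793627e-01,  3.36288585e-02,  9.90839103e-01,
        -1.01298027e+03],
       [ 0.00000000e+00,  0.00000000e+00,  0.00000000e+00,
         1.00000000e+00]])} 0.9960072835286459
{'clock': 0.1, 'joints': array([ 1.42761332e+00,  3.85488410e-01,  6.76807550e-03, -4.12255136e-04,
       -1.19397698e+00, -2.58584556e-01]), 'joint_vel': array([ 0.00020996, -0.00270781,  0.00305719,  0.00021955, -0.00101932,
        0.00012137]), 'joint_efforts': array([-2.98672448e-04, -3.93318665e+01,  1.88930708e+01,  4.19798657e+00,
       -2.57632702e-03,  1.58819113e-06]), 'position': array([244.20049744, 574.7650633 , 230.33123693]), 'ee_rot': array([ 9.79874981e-01, -1.99609825e-01, -1.36460776e-04,  9.59960652e-04]), 'contact_force': array([-0.22633218,  1.05903826,  0.66654657]), 'wrist_torque': array([-0.01835489,  0.0239001 ,  0.00696907]), 'gripper_width': 85.48928312985728}
```

View pics/side0.png

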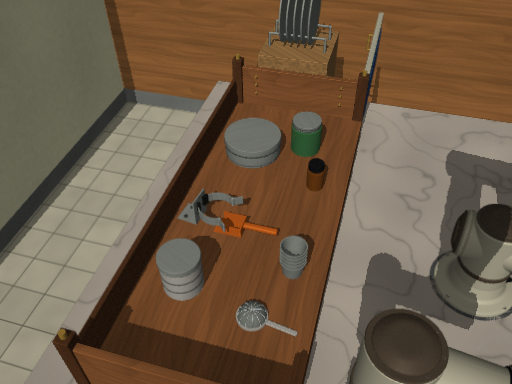

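View pics/top0.png

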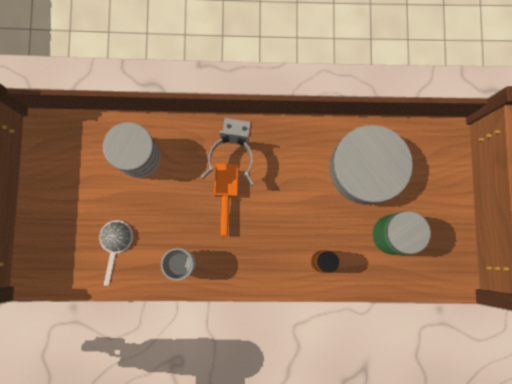

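```bash
cat > h.py <<'E'
import cv2,numpy as np
from bench import arm
def cloud(n,d):
    c=arm.camera_params(n); h,w=d.shape
    u,v=np.meshgrid(np.arange(w),np.arange(h))
    q=cv2.undistortPoints(np.stack([u,v],-1).reshape(-1,1,2).astype(np.float64),c["K"],c["dist"]).reshape(h,w,2)
    P=np.stack([q[...,0]*d,-q[...,1]*d,-d],-1)
    T=np.linalg.inv(c["world_to_cam"])
    W=P@T[:3,:3].T+T[:3,3]; W[d==0]=np.nan
    return W
def fit(P):  # algebraic circle
    A=np.c_[2*P,np.ones(len(P))]; s=np.linalg.lstsq(A,(P**2).sum(1),rcond=None)[0]
    return s[0],s[1],np.sqrt(s[2]+s[0]**2+s[1]**2)
E
python3 - <<'E'
from h import *
for n in("top","side"):
    p=cv2.imread(f"pics/{n}0.png"); d=np.load(f"pics/{n}0.npy"); W=cloud(n,d)
    inb=(W[...,0]>370)&(W[...,0]<770)&(abs(W[...,1])<490)
    pl=inb&(W[...,2]>70)&(W[...,2]<88); print(n,"plank z",np.nanmedian(W[pl][:,2]),W[pl][:,2].std())
    m=(inb&(W[...,2]>90)&(W[...,2]<230)).astype(np.uint8)
    k,l,s,c=cv2.connectedComponentsWithStats(m)
    for i in range(1,k):
        if s[i,4]<25: continue
        Q=W[l==i]; zt=np.percentile(Q[:,2],97); T=Q[Q[:,2]>zt-6]
        (cx,cy),r=cv2.minEnclosingCircle(T[:,:2].astype(np.float32))
        print(i,s[i],"ztop %.0f"%zt,"top circ c %.1f %.1f r %.1f"%(cx,cy,r),"mean",T[:,:2].mean(0).round(1),"bgr",p[l==i].mean(0).round())
    hsv=cv2.cvtColor(p,cv2.COLOR_BGR2HSV)
    o=(hsv[...,0]>5)&(hsv[...,0]<14)&(hsv[...,1]>215)&(hsv[...,2]>160)&inb
    k,l,s,c=cv2.connectedComponentsWithStats(o.astype(np.uint8))
    i=1+s[1:,4].argmax(); print("scoop",s[i]); Q=W[l==i]
    hd=Q[(Q[:,2]>92)]
    print("z",np.percentile(Q[:,2],[2,25,50,75,98]),"x",np.percentile(Q[:,0],[0,1,99,100]),"y",np.percentile(Q[:,1],[0,1,99,100]))
    np.save(f"pics/{n}sc.npy",Q)
    for a in range(400,640,10):
        q=Q[(Q[:,0]>=a)&(Q[:,0]<a+10)]
        if len(q): print(a,len(q),q[:,1].min().round(1),q[:,1].max().round(1),np.median(q[:,1]).round(1),"z",np.median(q[:,2]).round(1),q[:,2].max().round(1))
E
```

```text
top plank z 79.55744561138522 1.9206561260226165
1 [ 103  122   57   56 2354] ztop 190 top circ c 679.9 248.9 r 50.6 mean [679.  248.7] bgr [126. 137. 143.]
3 [ 330  126   83   79 5052] ztop 148 top circ c 660.4 -266.9 r 85.2 mean [ 659.5 -266.3] bgr [137. 148. 154.]
4 [201 131  52  55 546] ztop 158 top circ c 716.8 34.7 r 29.4 mean [716.8  35.1] bgr [ 86.  96. 108.]
5 [214 167  24  69 434] ztop 112 top circ c 580.4 52.9 r 76.7 mean [567.6  52.6] bgr [ 32.  99. 199.]
6 [ 373  211   57   44 1996] ztop 189 top circ c 510.7 -323.0 r 42.8 mean [ 510.3 -322.2] bgr [115. 133. 129.]
7 [100 222  31  29 689] ztop 112 top circ c 501.8 290.8 r 25.9 mean [500.6 290.3] bgr [111. 119. 123.]
8 [161 248  34  32 855] ztop 174 top circ c 442.5 144.8 r 31.7 mean [441.7 146.2] bgr [ 98. 106. 110.]
9 [311 250  28  23 503] ztop 168 top circ c 449.5 -162.4 r 21.5 mean [ 449.4 -162.4] bgr [34. 45. 61.]
scoop [221 173  16  62 354]
z [ 79.26536815  83.91924817 107.09941989 108.75364329 111.55019184] x [505.98366152 507.16550018 639.50348145 646.02273934] y [28.10175737 28.23250599 59.61713921 59.99132075]
500
[... 966 characters left out ...]
. 112.]
6 [279 236  29  42 961] ztop 174 top circ c 440.5 147.0 r 33.7 mean [441.9 144.6] bgr [92. 98. 96.]
7 [ 155  238   49   61 2298] ztop 190 top circ c 679.0 253.0 r 51.1 mean [677.8 254.6] bgr [102. 109. 109.]
8 [237 301  30  27 595] ztop 112 top circ c 499.2 295.4 r 23.5 mean [499.  295.4] bgr [ 95. 101.  99.]
scoop [225 212  21  16 146]
z [ 80.04695046  85.35481085  96.42153852 104.20071815 111.01747645] x [593.4345078  593.98205084 648.88217873 650.36329786] y [27.051947   28.18131949 60.55471991 69.9276586 ]
590 10 30.3 69.9 34.1 z 108.8 111.9
600 37 28.4 46.7 33.0 z 90.4 110.0
610 39 29.5 45.6 33.0 z 90.5 111.1
620 30 28.2 36.1 31.8 z 94.9 110.7
630 19 28.2 36.1 32.0 z 102.5 110.4
```

```bash
python3 - <<'E'
import cv2
p=cv2.imread("pics/top0.png")[95:315,90:440]; cv2.imwrite("pics/topz.png",cv2.resize(p[:150,80:220],None,fx=5,fy=4,interpolation=cv2.INTER_CUBIC))
p=cv2.imread("pics/side0.png")[170:270,160:320];cv2.imwrite("pics/sidez.png",cv2.resize(p,None,fx=5,fy=5,interpolation=cv2.INTER_CUBIC))
E
```

```text
(no output)
```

View pics/topz.png

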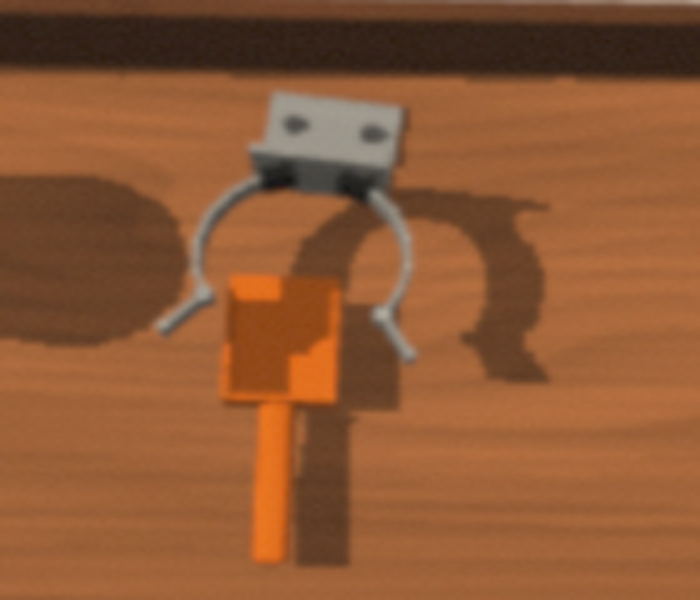

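View pics/sidez.png

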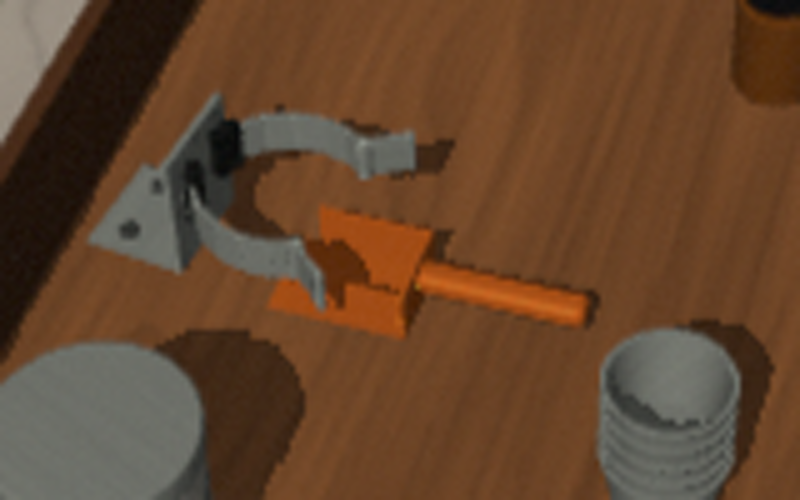

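```bash
python3 - <<'E'
from h import *
np.set_printoptions(suppress=True,precision=1)
for n in("top","side"):
    p=cv2.imread(f"pics/{n}0.png"); d=np.load(f"pics/{n}0.npy"); W=cloud(n,d)
    hsv=cv2.cvtColor(p,cv2.COLOR_BGR2HSV)
    b=(W[...,0]>560)&(W[...,0]<775)&(abs(W[...,1]-40)<90)
    J=W[b&(W[...,2]>117)&(W[...,2]<148)&(hsv[...,1]<90)]
    J=J[J[:,0]<693]
    print(n,len(J),"jaw circ",fit(J[J[:,0]>630][:,:2]))
    # per x slice left/right
    for a in range(600,700,8):
        q=J[(J[:,0]>=a)&(J[:,0]<a+8)]
        L=q[q[:,1]>40];R=q[q[:,1]<=40]
        print(a,[ (len(s),*(s.mean(0).round(1) if len(s) else [])) for s in(L,R)])
    F=W[b&(W[...,0]>685)]; F=F[(F[:,2]>84)]
    T=F[(F[:,2]>150)]
    print("tall",len(T),T.min(0) if len(T) else 0,T.max(0) if len(T) else 0)
    if len(T): print(cv2.fitLine(T[:,:2].astype(np.float32),cv2.DIST_L2,0,.01,.01).ravel())
    # clip foot by grey colour
    m=(b&(hsv[...,1]<60)&(hsv[...,2]>90)&(W[...,0]>690)).astype(np.uint8)
    G=W[m>0]; print("grey",len(G),G.min(0),G.max(0), cv2.minAreaRect(G[:,:2].astype(np.float32)))
    if n=="top":
        for a in np.arange(690,775,5):
            q=G[(G[:,0]>=a)&(G[:,0]<a+5)]
            if len(q): print(a,len(q),q[:,1].min(),q[:,1].max(),q[:,2].min(),q[:,2].max())
E
```

```text
top 182 jaw circ (np.float64(658.7977895147493), np.float64(43.76220272523642), np.float64(47.05818069404783))
600 [(0,), (0,)]
608 [(0,), (6, np.float64(613.2), np.float64(-4.0), np.float64(138.0))]
616 [(0,), (13, np.float64(620.2), np.float64(-0.6), np.float64(137.3))]
624 [(13, np.float64(628.8), np.float64(98.4), np.float64(141.1)), (12, np.float64(628.7), np.float64(4.9), np.float64(137.8))]
632 [(13, np.float64(636.1), np.float64(91.6), np.float64(140.3)), (12, np.float64(636.0), np.float64(6.2), np.float64(142.3))]
640 [(18, np.float64(643.3), np.float64(84.5), np.float64(140.6)), (8, np.float64(644.2), np.float64(0.7), np.float64(140.7))]
648 [(6, np.float64(651.3), np.float64(85.5), np.float64(144.1)), (5, np.float64(652.1), np.float64(-1.4), np.float64(143.0))]
656 [(7, np.float64(660.3), np.float64(87.3), np.float64(144.1)), (6, np.float64(658.8), np.float64(-3.1), np.float64(140.8))]
664 [(6, np.float64(668.1), np.float64(86.7), np.float64(136.9)), (4, np.float64(668.8), np.float64(-3.3), np.float64(143.8))]
672 [(10, np.float64(675.5), np.float64(85.3), np.float64(139.6
[... 2779 characters left out ...]
float64(132.7)), (19, np.float64(668.1), np.float64(0.9), np.float64(134.6))]
672 [(18, np.float64(676.0), np.float64(89.2), np.float64(134.5)), (23, np.float64(676.3), np.float64(1.4), np.float64(132.9))]
680 [(18, np.float64(683.5), np.float64(87.5), np.float64(134.2)), (20, np.float64(684.1), np.float64(3.6), np.float64(132.3))]
688 [(9, np.float64(690.7), np.float64(83.5), np.float64(137.6)), (17, np.float64(690.2), np.float64(6.8), np.float64(133.7))]
696 [(0,), (0,)]
tall 56 [706.4   9.4 150.2] [722.4  70.1 161.1]
[  0.2   1.  716.3  39.8]
grey 267 [690.3   1.9  76.7] [773.8  85.7 161.1] ((730.8088989257812, 43.604854583740234), (80.0611572265625, 84.66638946533203), 87.17733001708984)
```

Emit:
{"fn": "drive_tool", "kwargs": {
  "steps": [
    [0,0,-0.04,-7.7,0.06],
    [0,0,-0.03,-7.7,0.06],
    [0,0,0,-7.6,0.06],
    [0.024,0.04,0,0,0.06],
    [0.024,0.04,0,0,0.06],
    [0.024,0.04,0,0,0.06],
    [0.024,0.04,0,0,0.06],
    [0.024,0.04,0,0,0.06],
    [0.024,0.04,0,0,0.06],
    [0.024,0.04,0,0,0.06],
    [0.024,0.04,0,0,0.06],
    [0.024,0.04,0,0,0.06],
    [0.024,0.04,0,0,0.06],
    [0.024,0.04,0,0,0.06],
    [0.024,0.04,0,0,0.06],
    [0.023,0.04,0.02,0,0.06],
    [0,0,0.04,0,0.06],
    [0,0,0.04,0,0.06]
  ]
}}

```text
clock: 1.9
position: [555.5, 53.7, 200.1]
ee_rot: [1.0, -0.002, 0.0, -0.0]
contact_force: [0.2, 0.5, -1.1]
gripper_width: 60.3
```

```bash
cat > snap.py <<'E'
import sys
from h import *
t=sys.argv[1]
for n in("side","top"):
    p,d=arm.get_image(n); cv2.imwrite(f"pics/{n}{t}.png",p); np.save(f"pics/{n}{t}.npy",d)
a=cv2.imread(f"pics/top{t}.png")[95:305,100:440];b=cv2.imread(f"pics/side{t}.png")[90:300,140:360]
a=cv2.resize(a,None,fx=1.4*1.05,fy=1.4*1.05); b=cv2.resize(b,None,fx=1.5*.9,fy=1.5*.9)
h=max(a.shape[0],b.shape[0]); o=np.zeros((h,a.shape[1]+b.shape[1],3),np.uint8); o[:a.shape[0],:a.shape[1]]=a;o[:b.shape[0],a.shape[1]:]=b
cv2.imwrite(f"pics/both{t}.png",o[:, :800]); print(o.shape)
s=arm.read_state(); print(s["clock"],s["position"].round(1),s["contact_force"].round(1),s["gripper_width"])
E
python3 snap.py 1; python3 - <<'E'
from h import *
for n in("top","side"):
    d=np.load(f"pics/{n}1.npy"); W=cloud(n,d)
    for z0,z1 in((190,215),(215,250),(270,285)):
        Q=W[(W[...,2]>z0)&(W[...,2]<z1)&(abs(W[...,0]-555)<90)&(abs(W[...,1]-54)<90)]
        if len(Q)>5: print(n,z0,len(Q),np.percentile(Q,[2,50,98],axis=0).round(1).tolist())
E
```

```text
(309, 797, 3)
2.0 [551.   53.7 195.3] [-0.3  0.  -0.8] 59.93246325551103
top 215 23 [[539.2, -4.7, 242.4], [544.7, 9.9, 246.9], [549.4, 15.5, 249.9]]
top 270 8 [[537.0, -12.9, 272.0], [539.9, -6.9, 277.2], [540.2, 17.9, 278.8]]
side 190 28 [[544.3, 22.3, 205.7], [551.3, 87.6, 210.0], [565.3, 96.6, 214.4]]
side 215 90 [[544.4, 20.3, 215.3], [549.7, 91.1, 224.1], [563.7, 99.8, 241.2]]
side 270 87 [[538.4, 77.4, 270.4], [547.8, 110.2, 278.1], [570.9, 120.1, 284.7]]
```

View pics/both1.png

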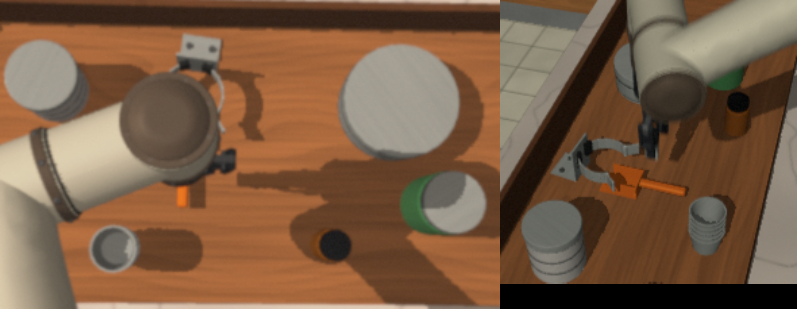

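Emit:
{"fn": "drive_tool", "kwargs": {
  "steps": [
    [0.001,-0.002,0.03,0,0.05],
    [0,0,0.03,0,0.05],
    [0,0,0.025,0,0.05],
    [0,0,0.013,0,0.05],
    [0,0,0.007,0,0.05],
    [0,0,0.003,0,0.05],
    [0,0,0,0,0.05],
    [0,0,0,0,0.05]
  ]
}}

```text
clock: 2.8
position: [556.9, 57.6, 94.7]
ee_rot: [1.0, -0.0, 0.001, -0.0]
contact_force: [0.6, 0.7, -0.1]
gripper_width: 50.0
```

Emit:
{"fn": "drive_tool", "kwargs": {
  "steps": [
    [0,0,0,0,0.05],
    [0,0,0,0,0.05]
  ]
}}

```text
clock: 3.0
position: [556.4, 57.4, 94.1]
ee_rot: [1.0, -0.0, 0.001, -0.0]
contact_force: [-0.5, 0.3, -1.1]
gripper_width: 50.0
```

```bash
python3 snap.py 2
```

```text
(309, 797, 3)
3.1 [556.2  57.3  93.8] [-0.5  0.3  0.3] 50.25284192893144
```

View pics/both2.png

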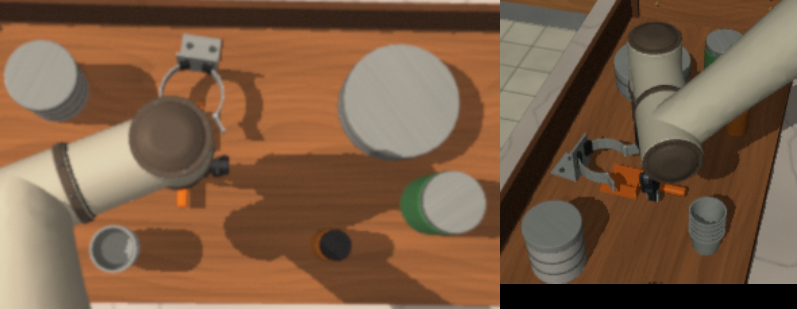

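Emit:
{"fn": "drive_tool", "kwargs": {
  "steps": [
    [-0.002,0.002,0.004,0,0.05],
    [0,0,0.003,0,0.05],
    [0,0,0,0,0.03],
    [0,0,0,0,0.01],
    [0,0,0,0,0.01],
    [0,0,0,0,0.01],
    [0,0,0,0,0.01],
    [0,0,0,0,0.01]
  ]
}}

```text
clock: 3.9
position: [554.1, 55.4, 86.5]
ee_rot: [1.0, -0.0, 0.0, -0.0]
contact_force: [-0.6, 0.6, -0.2]
gripper_width: 14.7
```

Emit:
{"fn": "drive_tool", "kwargs": {
  "steps": [
    [0,0,-0.004,0,0.01],
    [0,0,-0.004,0,0.01],
    [-0.01,0,0,0,0.01],
    [-0.02,0,0,0,0.01],
    [-0.02,0,0,0,0.01],
    [-0.02,0,-0.01,0,0.01],
    [-0.01,0,-0.03,0,0.01],
    [0,0,-0.04,0,0.01],
    [0,0,-0.04,0,0.01],
    [0,0,-0.02,0,0.01],
    [0,0,0,0,0.01]
  ]
}}

```text
clock: 5.0
position: [475.1, 55.9, 238.0]
ee_rot: [1.0, 0.0, 0.004, -0.001]
contact_force: [0.3, -0.4, -1.1]
gripper_width: 14.9
```

```bash
python3 snap.py 3
```

```text
(309, 797, 3)
5.1 [473.1  55.3 234.2] [-0.6  0.1 -2. ] 15.15080832005224
```

View pics/both3.png

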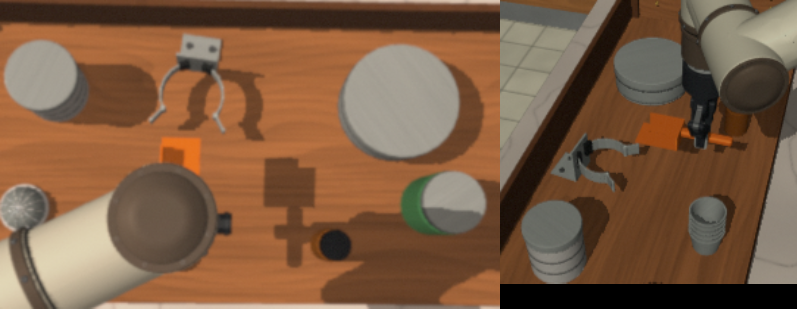

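Emit:
{"fn": "drive_tool", "kwargs": {
  "steps": [
    [0,0,0,8.2,0.01],
    [0,0,0,8.2,0.01],
    [0,0,0,8.2,0.01],
    [0,0,0,8.2,0.01],
    [0,0,0,8.2,0.01],
    [0,0,0,8.2,0.01],
    [0,0,0,8.2,0.01],
    [0,0,0,8.2,0.01],
    [0,0,0,8.2,0.01],
    [0,0,0,8.2,0.01],
    [0,0,0,8.0,0.01],
    [0.03,-0.02,0,0,0.01],
    [0.03,-0.02,0,0,0.01],
    [0.03,-0.02,0,0,0.01],
    [0.03,-0.02,0,0,0.01],
    [0.03,-0.02,0,0,0.01],
    [0.03,-0.02,0,0,0.01],
    [0.03,-0.02,0,0,0.01],
    [0.03,-0.02,0,0,0.01],
    [0.02,-0.02,0,0,0.01]
  ]
}}

```text
clock: 7.1
position: [653.4, -206.5, 231.4]
ee_rot: [-0.706, 0.708, 0.002, -0.001]
contact_force: [0.0, 0.3, -0.5]
gripper_width: 14.9
```

Emit:
{"fn": "drive_tool", "kwargs": {
  "steps": [
    [0.011,-0.006,0,0,0.01],
    [0,0,0,0,0.01],
    [0,0,0,0,0.01],
    [0,0,0,0,0.01]
  ]
}}

```text
clock: 7.5
position: [659.2, -214.6, 234.5]
ee_rot: [0.707, -0.707, -0.0, 0.0]
contact_force: [-1.0, 0.1, 0.8]
gripper_width: 14.9
```

```bash
python3 snap.py 4; python3 - <<'E'
from h import *
d=np.load("pics/top4.npy");W=cloud("top",d)
p=cv2.imread("pics/top4.png");hsv=cv2.cvtColor(p,cv2.COLOR_BGR2HSV)
o=(hsv[...,0]>4)&(hsv[...,0]<15)&(hsv[...,1]>210)&(W[...,2]>190)&(W[...,2]<260)
Q=W[o];print(len(Q),np.percentile(Q,[1,50,99],axis=0).round(1))
E
```

```text
(309, 797, 3)
7.6 [ 659.5 -214.6  235.1] [-0.5  1.2 -0.1] 14.94022319983254
477 [[ 633.5 -326.6  228. ]
 [ 655.7 -292.   232.7]
 [ 675.7 -167.3  259.2]]
```

View pics/both4.png

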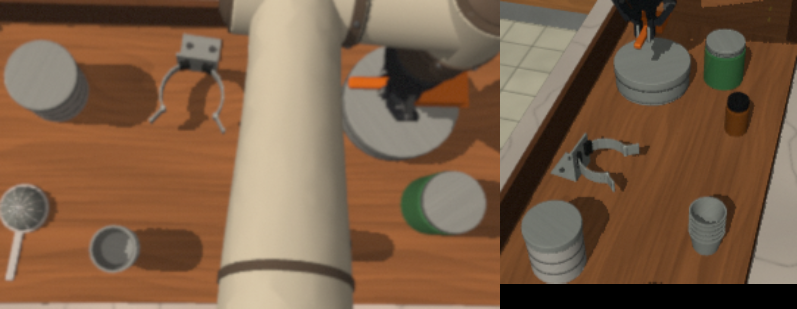

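Emit:
{"fn": "drive_tool", "kwargs": {
  "steps": [
    [0,0,0.025,0,0.01],
    [0,0,0.025,0,0.01],
    [0,0,0.02,0,0.01],
    [0,0,0.008,0,0.01],
    [0,0,0.002,0,0.01],
    [0,0,0,0,0.01],
    [0,0,0,0,0.01],
    [0,0,0,0,0.01]
  ]
}}

```text
clock: 8.4
position: [660.6, -215.8, 155.8]
ee_rot: [-0.707, 0.707, -0.001, 0.001]
contact_force: [0.2, 0.2, 0.6]
gripper_width: 14.8
```

Emit:
{"fn": "drive_tool", "kwargs": {
  "steps": [
    [0,0,0.001,0,0.01],
    [0,0,0,0,0.01]
  ]
}}

```text
clock: 8.6
position: [660.0, -215.7, 153.7]
ee_rot: [-0.707, 0.707, -0.0, 0.0]
contact_force: [0.9, 0.5, -0.2]
gripper_width: 15.1
```

Emit:
{"fn": "drive_tool", "kwargs": {
  "steps": [
    [0,0,0.001,0,0.01],
    [0,0,0,0,0.01]
  ]
}}

```text
clock: 8.8
position: [659.8, -215.7, 152.2]
ee_rot: [-0.707, 0.707, 0.0, -0.0]
contact_force: [-0.4, 0.1, 0.1]
gripper_width: 14.9
```

Emit:
{"fn": "drive_tool", "kwargs": {
  "steps": [
    [0,0,0.001,0,0.01],
    [0,0,0,0,0.01]
  ]
}}

```text
clock: 9.0
position: [660.0, -215.8, 151.5]
ee_rot: [-0.707, 0.707, -0.0, -0.0]
contact_force: [0.7, 0.4, -0.2]
gripper_width: 14.7
```

Emit:
{"fn": "drive_tool", "kwargs": {
  "steps": [
    [0,0,0.001,0,0.01],
    [0,0,0,0,0.01],
    [0,0,0,0,0.01]
  ]
}}

```text
clock: 9.3
position: [660.1, -215.7, 151.2]
ee_rot: [-0.707, 0.707, -0.0, 0.0]
contact_force: [-1.6, 1.9, 4.3]
gripper_width: 14.8
```

```bash
python3 snap.py 5; python3 - <<'E'
import cv2
p=cv2.imread("pics/side5.png")[60:180,200:340];cv2.imwrite("pics/s5.png",cv2.resize(p,None,fx=5,fy=5,interpolation=cv2.INTER_CUBIC))
E
```

```text
(309, 797, 3)
9.4 [ 660.1 -215.6  151.2] [-1.5  2.6  5.4] 15.120380136730526
```

View pics/s5.png

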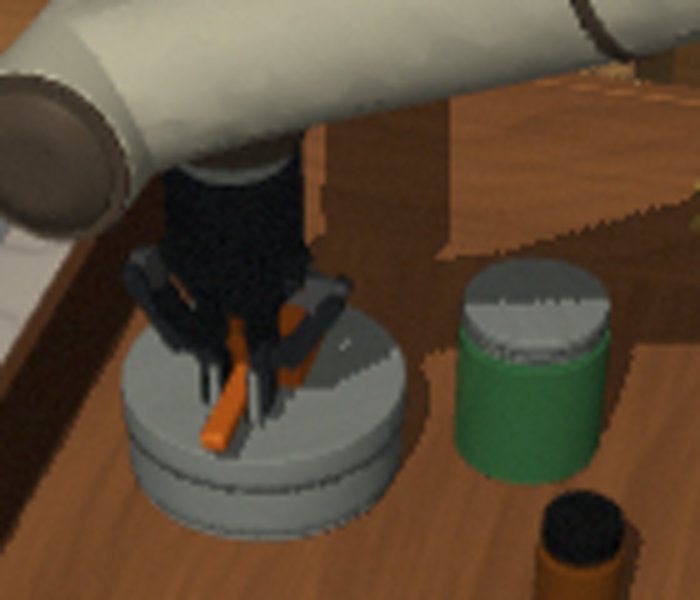

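Emit:
{"fn": "drive_tool", "kwargs": {
  "steps": [
    [0,0,-0.0005,0,0.02],
    [0,0,0,0,0.03],
    [0,0,0,0,0.04],
    [0,0,0,0,0.04],
    [0,0,0,0,0.04],
    [0,0,-0.01,0,0.04],
    [0,0,-0.03,0,0.04],
    [0,0,-0.04,0,0.04],
    [0,0,-0.02,0,0.04],
    [0,0,0,0,0.04],
    [0,0,0,0,0.04]
  ]
}}

```text
clock: 10.5
position: [660.0, -215.6, 251.7]
ee_rot: [-0.707, 0.707, -0.0, 0.001]
contact_force: [0.6, -0.5, -1.1]
gripper_width: 39.9
```

Emit:
{"fn": "drive_tool", "kwargs": {
  "steps": [
    [0.035,0.032,0,0,0.04],
    [0.035,0.032,0,0,0.04],
    [0.035,0.032,0,0,0.04],
    [0.035,0.032,0,0,0.04],
    [0.036,0.03,0,0,0.04],
    [0,0,0,7.0,0.04],
    [0,0,0,0,0.04],
    [0,0,0,0,0.04]
  ]
}}

```text
clock: 11.3
position: [501.7, -391.3, 249.9]
ee_rot: [-0.663, 0.748, 0.001, -0.0]
contact_force: [0.6, 0.7, 1.0]
gripper_width: 39.9
```

```bash
python3 snap.py 6; python3 - <<'E'
from h import *
for n in("top","side"):
    d=np.load(f"pics/{n}6.npy");W=cloud(n,d)
    p=cv2.imread(f"pics/{n}6.png");hsv=cv2.cvtColor(p,cv2.COLOR_BGR2HSV)
    o=(hsv[...,0]>4)&(hsv[...,0]<15)&(hsv[...,1]>210)&(W[...,2]>140)&(W[...,2]<190)&(abs(W[...,0]-660)<100)&(abs(W[...,1]+265)<110)
    Q=W[o];print(n,len(Q),np.percentile(Q,[1,50,99],axis=0).round(1).tolist())
    # jar green
    g=(hsv[...,0]>50)&(hsv[...,0]<80)&(hsv[...,1]>120)&(W[...,2]>84)
    Q=W[g]; print("jar glass fit",len(Q),fit(Q[:,:2]))
    L=W[(W[...,2]>182)&(W[...,2]<194)&(abs(W[...,0]-510)<60)&(abs(W[...,1]+320)<60)]
    print("lid",len(L),cv2.minEnclosingCircle(L[:,:2].astype(np.float32)) if len(L) else 0)
E
```

```text
(309, 797, 3)
11.4 [ 502.4 -390.8  250.3] [-0.  -0.5  0.5] 40.44694892231195
top 820 [[634.8, -318.9, 144.5], [660.6, -276.7, 150.4], [681.8, -168.3, 177.3]]
jar glass fit 0 (np.float64(0.0), np.float64(0.0), np.float64(0.0))
lid 569 ((513.509521484375, -313.92523193359375), 41.06145477294922)
side 340 [[633.8, -324.2, 144.5], [657.4, -255.2, 167.2], [682.5, -163.4, 176.8]]
jar glass fit 241 (np.float64(508.53394770798064), np.float64(-314.9482836127982), np.float64(39.25495186609359))
lid 410 ((508.06048583984375, -316.7988586425781), 48.923484802246094)
```

View pics/both6.png

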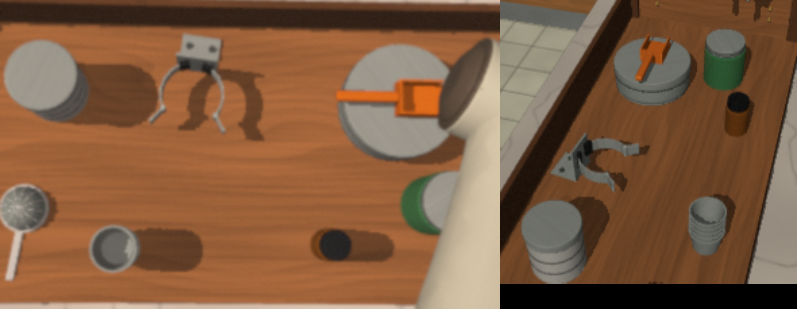

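Emit:
{"fn": "drive_tool", "kwargs": {
  "steps": [
    [0,0,0.04,0,0.04],
    [0,0,0.04,0,0.04],
    [0,0,0.03,0,0.04],
    [0,0,0.012,0,0.04],
    [0,0,0.005,0,0.04],
    [0,0,0,0,0.04],
    [0,0,0,0,0.04],
    [-0.004,0,0,0,0.04],
    [-0.006,0,0,0,0.04],
    [-0.006,0,0,0,0.04],
    [-0.005,0,0,0,0.04],
    [-0.005,0,0,0,0.04],
    [-0.005,0,0,0,0.04],
    [0,0,0,0,0.04]
  ]
}}

```text
clock: 12.8
position: [506.3, -361.2, 124.9]
ee_rot: [-0.663, 0.749, -0.001, 0.0]
contact_force: [-0.5, -4.7, 1.5]
gripper_width: 39.8
```

```bash
python3 snap.py 7
```

```text
(309, 797, 3)
12.9 [ 506.2 -361.5  124.7] [-0.3 -5.   2.7] 39.984849232943574
```

View pics/side7.png

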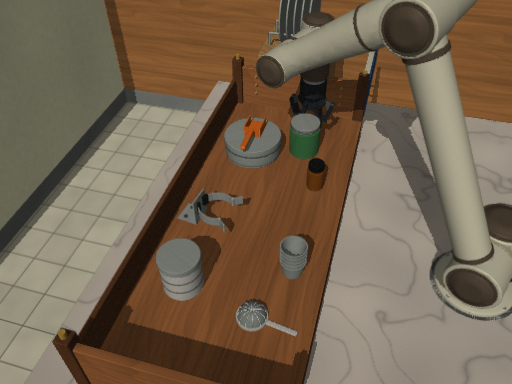

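Emit:
{"fn": "drive_tool", "kwargs": {
  "steps": [
    [-0.006,0,0,0,0.04],
    [-0.008,0,0,0,0.04],
    [-0.008,0,0,0,0.04],
    [-0.008,0,0,0,0.04],
    [-0.008,0,0,0,0.04],
    [-0.008,0,0,0,0.04],
    [-0.008,0,0,0,0.04],
    [-0.006,0,0,0,0.04],
    [0,0,0,0,0.04]
  ]
}}

```text
clock: 13.8
position: [513.6, -301.4, 124.6]
ee_rot: [-0.663, 0.749, -0.001, 0.0]
contact_force: [0.2, -2.5, 3.0]
gripper_width: 39.9
```

```bash
python3 snap.py 8; cat > jar.py <<'E'
import sys
from h import *
t=sys.argv[1]
for n in("top","side"):
    d=np.load(f"pics/{n}{t}.npy");W=cloud(n,d)
    p=cv2.imread(f"pics/{n}{t}.png");hsv=cv2.cvtColor(p,cv2.COLOR_BGR2HSV)
    g=(hsv[...,0]>50)&(hsv[...,0]<80)&(hsv[...,1]>120)&(W[...,2]>88)&(W[...,2]<162)
    Q=W[g]
    if len(Q)>20:
        from scipy.optimize import least_squares
        r=least_squares(lambda c:np.hypot(Q[:,0]-c[0],Q[:,1]-c[1])-45,Q[:,:2].mean(0)+[(-20 if n=="x" else 0),-10 if n=="side" else 0],loss="soft_l1")
        print(n,"glass",len(Q),r.x.round(1),"rms",np.sqrt((r.fun**2).mean()).round(1),"-> corrected y",round(r.x[1]+(2 if n=="top" else -2),1))
E
python3 jar.py 8
```

```text
(309, 797, 3)
13.9 [ 513.6 -301.4  124.5] [-0.  -1.   5.2] 39.68402268918515
side glass 189 [ 520.4 -250.4] rms 2.3 -> corrected y -252.4
```

View pics/both8.png

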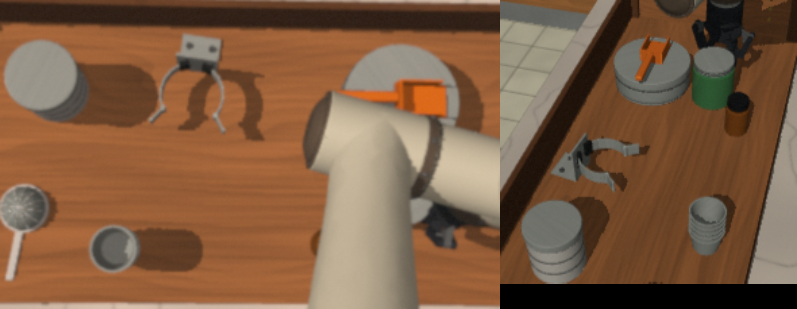

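Emit:
{"fn": "drive_tool", "kwargs": {
  "steps": [
    [0,0,-0.003,0,0.04],
    [0,0,-0.002,0,0.04],
    [0,0,0,0,0.04],
    [0,0,0,0,0.04]
  ]
}}

```text
clock: 14.3
position: [512.6, -301.2, 128.3]
ee_rot: [-0.662, 0.749, 0.001, -0.0]
contact_force: [-0.7, -1.9, -1.4]
gripper_width: 39.9
```

```bash
python3 snap.py 9; python3 jar.py 9; python3 - <<'E'
import cv2
p=cv2.imread("pics/side9.png")[80:200,240:380];cv2.imwrite("pics/s9.png",cv2.resize(p,None,fx=5,fy=5,interpolation=cv2.INTER_CUBIC))
E
```

```text
(309, 797, 3)
14.4 [ 512.7 -301.2  128.4] [-0.5 -1.3 -0.5] 39.92204528012799
side glass 180 [ 519.4 -250. ] rms 2.0 -> corrected y -252.0
```

View pics/s9.png

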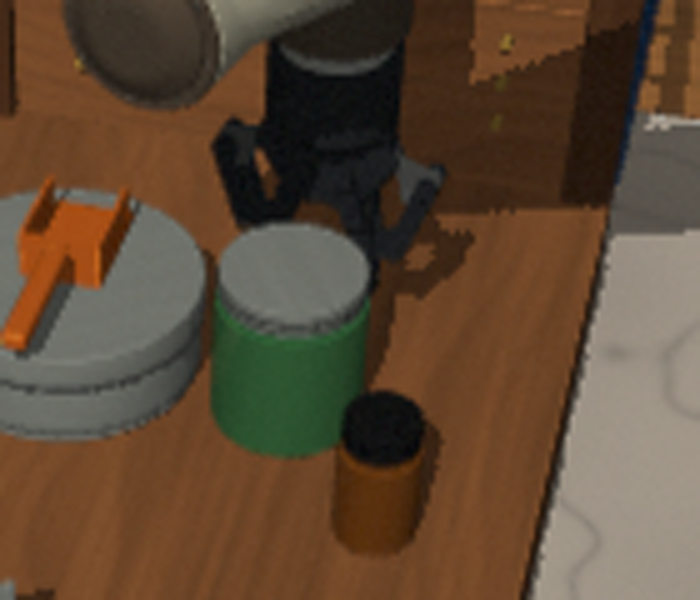

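Emit:
{"fn": "drive_tool", "kwargs": {
  "steps": [
    [-0.004,0,0,0,0.04],
    [-0.008,0,0,0,0.04],
    [-0.008,0,0,0,0.04],
    [-0.008,0,0,0,0.04],
    [-0.008,0,0,0,0.04],
    [-0.008,0,0,0,0.04],
    [-0.008,0,0,0,0.04],
    [-0.008,0,0,0,0.04],
    [-0.006,0,0,0,0.04],
    [0,0,0,0,0.04]
  ]
}}

```text
clock: 15.4
position: [521.1, -234.6, 128.7]
ee_rot: [-0.663, 0.749, 0.0, 0.0]
contact_force: [0.6, -1.3, -1.6]
gripper_width: 40.1
```

```bash
python3 snap.py 10; python3 jar.py 10
```

```text
(309, 797, 3)
15.5 [ 521.1 -235.1  128.7] [ 0.9 -0.3 -0.2] 40.24656400625166
side glass 201 [ 527.4 -183.7] rms 1.9 -> corrected y -185.7
```

View pics/both10.png

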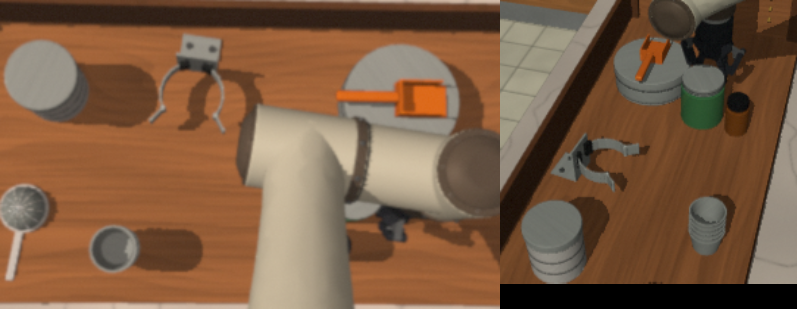

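Emit:
{"fn": "drive_tool", "kwargs": {
  "steps": [
    [-0.006,0,0,0,0.04],
    [-0.01,0,0,0,0.04],
    [-0.01,0,0,0,0.04],
    [-0.01,0,0,0,0.04],
    [-0.01,0,0,0,0.04],
    [-0.01,0,0,0,0.04],
    [-0.01,0,0,0,0.04],
    [-0.01,0,0,0,0.04],
    [-0.01,0,0,0,0.04],
    [-0.01,0,0,0,0.04],
    [-0.01,0,0,0,0.04],
    [-0.008,0,0,0,0.04],
    [-0.006,0,0,0,0.04],
    [0,0,0,0,0.04]
  ]
}}

```text
clock: 16.9
position: [535.9, -115.5, 128.7]
ee_rot: [-0.663, 0.749, 0.0, 0.0]
contact_force: [0.1, 0.2, 0.0]
gripper_width: 40.0
```

```bash
python3 snap.py 11; python3 jar.py 11
```

```text
(309, 797, 3)
17.0 [ 535.9 -116.   128.8] [ 1.2  0.4 -0.1] 39.87901400669822
side glass 246 [542.7 -64.2] rms 1.5 -> corrected y -66.2
```

View pics/both11.png

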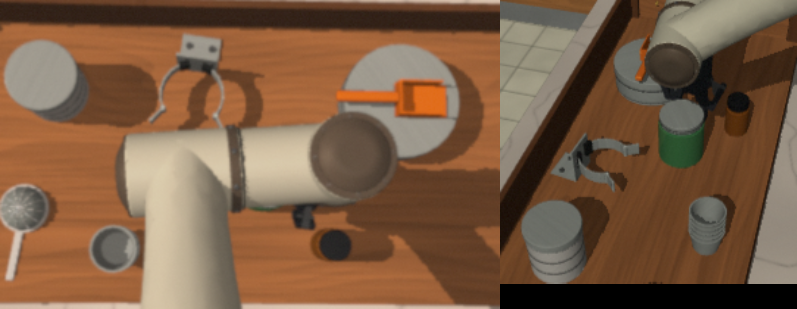

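Emit:
{"fn": "drive_tool", "kwargs": {
  "steps": [
    [-0.006,0,0,0,0.04],
    [-0.01,0,0,0,0.04],
    [-0.01,0,0,0,0.04],
    [-0.01,0,0,0,0.04],
    [-0.01,0,0,0,0.04],
    [-0.01,0,0,0,0.04],
    [-0.01,0,0,0,0.04],
    [-0.01,0,0,0,0.04],
    [-0.01,0,0,0,0.04],
    [-0.01,0,0,0,0.04],
    [-0.01,0,0,0,0.04],
    [-0.008,0,0,0,0.04],
    [-0.006,0,0,0,0.04],
    [-0.004,0,0,0,0.04],
    [0,0,0,0,0.04]
  ]
}}

```text
clock: 18.5
position: [551.0, 7.1, 128.7]
ee_rot: [-0.663, 0.749, 0.0, 0.0]
contact_force: [-0.0, -0.8, -0.1]
gripper_width: 40.0
```

Emit:
{"fn": "drive_tool", "kwargs": {
  "steps": [
    [0.01,0,0,0,0.04],
    [0.02,0,0,0,0.04],
    [0.03,0,-0.01,0,0.04],
    [0.02,0,-0.04,0,0.04],
    [0,0,-0.05,0,0.04],
    [0,0,-0.03,0,0.04],
    [0,0,0,0,0.04]
  ]
}}

```text
clock: 19.2
position: [543.9, -73.7, 264.7]
ee_rot: [-0.662, 0.749, -0.004, 0.005]
contact_force: [-0.0, -0.7, -0.1]
gripper_width: 39.7
```

```bash
python3 snap.py 12; python3 jar.py 12; python3 - <<'E'
from h import *
for t in("3","6"):
  for n in("top","side"):
    p=cv2.imread(f"pics/{n}{t}.png"); d=np.load(f"pics/{n}{t}.npy"); W=cloud(n,d)
    hsv=cv2.cvtColor(p,cv2.COLOR_BGR2HSV)
    b=(W[...,0]>600)&(W[...,0]<775)&(abs(W[...,1]-40)<90)
    J=W[b&(W[...,2]>117)&(W[...,2]<148)&(hsv[...,1]<90)]
    K=J[(J[:,0]>645)&(J[:,0]<700)]
    L=J[(J[:,0]<645)&(J[:,1]>44)];R=J[(J[:,0]<645)&(J[:,1]<44)]
    # bead: most inward; lip tip: most outward
    bl=L[np.argsort(L[:,1])[:5]].mean(0);br=R[np.argsort(-R[:,1])[:5]].mean(0)
    tl=L[np.argsort(-L[:,1])[:4]].mean(0);tr=R[np.argsort(R[:,1])[:4]].mean(0)
    T=W[b&(W[...,2]>148)&(W[...,2]<170)&(W[...,0]>700)]
    l=cv2.fitLine(T[:,:2].astype(np.float32),cv2.DIST_HUBER,0,.01,.01).ravel()
    y=lambda a,c:-np.degrees(np.arctan2((a-c)[0],(a-c)[1]))
    print(t,n,"circ",np.round(fit(K[:,:2]),1),"beads",bl[:2].round(1),br[:2].round(1),"yaw",y(bl,br).round(1),"tips",tl[:2].round(1),tr[:2].round(1),y(tl,tr).round(1),"plate",-np.degrees(np.arctan(l[0]/l[1])).round(1),l[2:].round(1))
E
```

```text
(309, 797, 3)
19.3 [541.1 -73.1 259.3] [-0.  -0.   0.1] 40.157567166177266
side glass 218 [557.7  58.1] rms 1.4 -> corrected y 56.1
3 top circ [664.9  41.8  45.5] beads [643.4  81.1] [634.2   8.8] yaw -7.2 tips [626.9 101.1] [612.2  -4.9] -7.9 plate -7.6 [715.6  35.2]
3 side circ [665.5  45.4  45.8] beads [641.9  86. ] [633.  14.] yaw -7.0 tips [626.3 105.8] [613.5  -4.7] -6.6 plate -6.8 [715.4  39.9]
6 top circ [665.   41.8  45.4] beads [642.6  81.4] [634.7   8.8] yaw -6.2 tips [626.7 101. ] [612.4  -4.9] -7.7 plate -7.7 [715.7  34.8]
6 side circ [665.3  45.4  45.7] beads [642.3  86.7] [634.5  14.6] yaw -6.2 tips [624.1 106.3] [613.1  -3.4] -5.8 plate -5.9 [716.1  41.2]
```

View pics/both12.png

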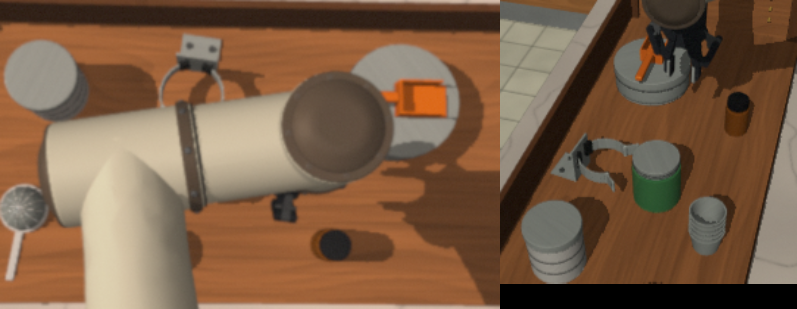

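Emit:
{"fn": "drive_tool", "kwargs": {
  "steps": [
    [-0.033,0.019,0,0,0.04],
    [-0.033,0.019,0,0,0.04],
    [-0.033,0.018,0,0,0.04],
    [-0.032,0.018,0,0,0.04],
    [0,0,0,-8.2,0.04],
    [0,0,0,-8.2,0.04],
    [0,0,0,-8.2,0.04],
    [0,0,0,-8.2,0.04],
    [0,0,0,-8.2,0.04],
    [0,0,0,-8.2,0.04],
    [0,0,0,-8.2,0.04],
    [0,0,0,-8.2,0.04],
    [0,0,0,-8.2,0.04],
    [0,0,0,-8.2,0.04],
    [0,0,0,-8.0,0.04],
    [0,0,0,0,0.04],
    [0,0,0,0,0.04]
  ]
}}

```text
clock: 21.0
position: [483.2, 65.9, 257.7]
ee_rot: [0.998, -0.063, -0.001, 0.0]
contact_force: [-0.9, -0.3, 0.2]
gripper_width: 40.0
```

```bash
python3 snap.py 13; python3 jar.py 13; python3 -c "
from h import *
s=arm.read_state();q=s['ee_rot'];print(np.degrees(2*np.arctan2(q[1],q[0])),s['joints'].round(2))
W=cloud('top',np.load('pics/top13.npy'))
L=W[(W[...,2]>182)&(W[...,2]<194)&(abs(W[...,0]-557)<60)&(abs(W[...,1]-57)<60)]
print(len(L),cv2.minEnclosingCircle(L[:,:2].astype(np.float32)) if len(L) else 0)"
```

```text
(309, 797, 3)
21.1 [483.4  65.9 258.2] [-0.2  0.7  0.9] 40.07612444474269
side glass 306 [557.6  58. ] rms 6.4 -> corrected y 56.0
-7.138601513812345 [ 0.47  0.13 -0.27 -0.   -1.17  0.98]
549 ((560.7279052734375, 53.979122161865234), 41.939170837402344)
```

View pics/both13.png

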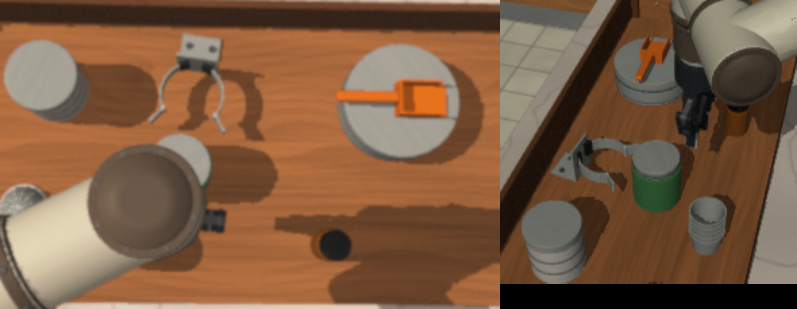

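Emit:
{"fn": "drive_tool", "kwargs": {
  "steps": [
    [0,0,0.04,0,0.04],
    [0,0,0.04,0,0.04],
    [0,0,0.03,0,0.04],
    [0,0,0.015,0,0.04],
    [0,0,0.004,0,0.04],
    [0,0,0,0,0.04],
    [0.006,0,0,0,0.04],
    [0.008,0,0,0,0.04],
    [0.006,0,0,0,0.04],
    [0.005,0,0,0,0.04],
    [0.006,0,0,0,0.04],
    [0.006,0,0,0,0.04],
    [0.006,0,0,0,0.04],
    [0.006,0,0,0,0.04],
    [0.006,0,0,0,0.04],
    [0.006,0,0,0,0.04],
    [0.004,0,0,0,0.04],
    [0,0,0,0,0.04]
  ]
}}

```text
clock: 22.9
position: [546.8, 57.4, 130.3]
ee_rot: [0.998, -0.062, -0.002, 0.001]
contact_force: [-4.9, -0.0, 5.9]
gripper_width: 40.2
```

```bash
python3 snap.py 14; python3 jar.py 14
```

```text
(309, 797, 3)
23.0 [546.8  57.4 130.3] [-6.   0.5  4. ] 39.68982440006013
side glass 273 [597.5  51.1] rms 14.1 -> corrected y 49.1
```

View pics/both14.png

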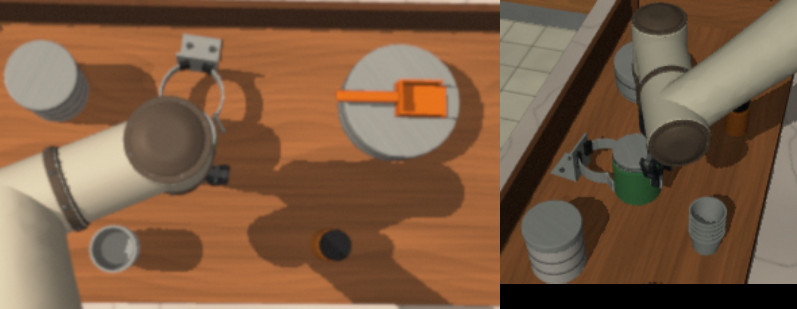

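Emit:
{"fn": "drive_tool", "kwargs": {
  "steps": [
    [-0.005,0,0,0,0.04],
    [-0.003,0,-0.002,0,0.04],
    [0,0,-0.002,0,0.04],
    [0,0,0,0,0.04],
    [0,0,0,0,0.04]
  ]
}}

```text
clock: 23.5
position: [540.6, 59.1, 134.1]
ee_rot: [0.998, -0.061, 0.0, -0.0]
contact_force: [-0.1, -0.4, -0.2]
gripper_width: 40.1
```

Emit:
{"fn": "drive_tool", "kwargs": {
  "steps": [
    [0.005,0,0,0,0.04],
    [0.006,0,0,0,0.04],
    [0.006,0,0,0,0.04],
    [0.005,0,0,0,0.04],
    [0,0,0,0,0.04]
  ]
}}

```text
clock: 24.0
position: [559.4, 55.8, 133.6]
ee_rot: [0.998, -0.062, -0.004, 0.001]
contact_force: [-9.8, 1.2, 6.8]
gripper_width: 40.0
```

```bash
python3 snap.py 15; python3 - <<'E'
import cv2
p=cv2.imread("pics/side15.png")[120:240,170:330];cv2.imwrite("pics/s15.png",cv2.resize(p,None,fx=5,fy=5,interpolation=cv2.INTER_CUBIC))
E
```

```text
(309, 797, 3)
24.1 [559.4  55.8 133.7] [-9.2  1.7  7. ] 39.989503893589855
```

View pics/s15.png

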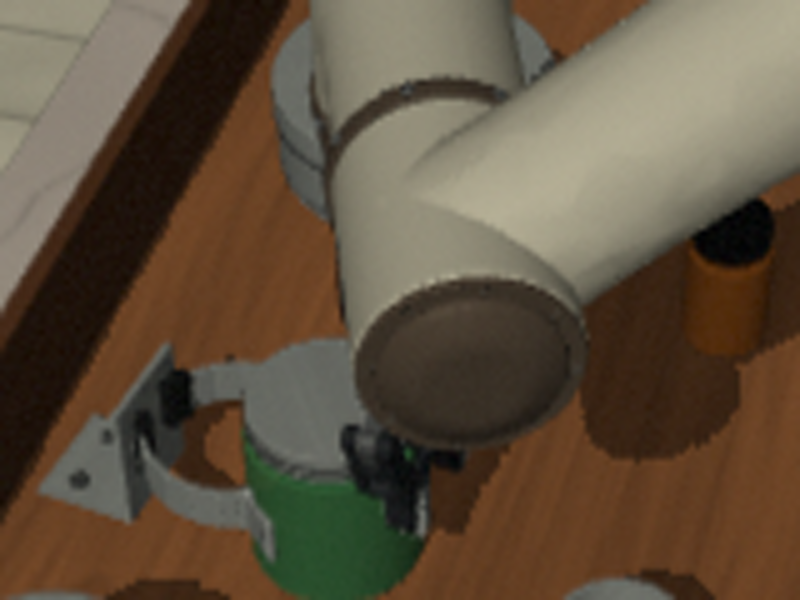

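Emit:
{"fn": "drive_tool", "kwargs": {
  "steps": [
    [0.004,0,0,0,0.04],
    [0.004,0,0,0,0.04],
    [0.004,0,0,0,0.04],
    [0.004,0,0,0,0.04],
    [0,0,0,0,0.04]
  ]
}}

```text
clock: 24.6
position: [571.2, 53.3, 133.6]
ee_rot: [0.998, -0.062, -0.008, 0.002]
contact_force: [-19.6, 2.8, 13.9]
gripper_width: 39.8
```

```bash
python3 snap.py 16; python3 - <<'E'
import cv2
p=cv2.imread("pics/side16.png")[120:240,170:330];cv2.imwrite("pics/s16.png",cv2.resize(p,None,fx=5,fy=5,interpolation=cv2.INTER_CUBIC))
E
```

```text
(309, 797, 3)
24.7 [571.2  53.3 133.6] [-20.1   2.6  13.9] 39.94992689933127
```

View pics/s16.png

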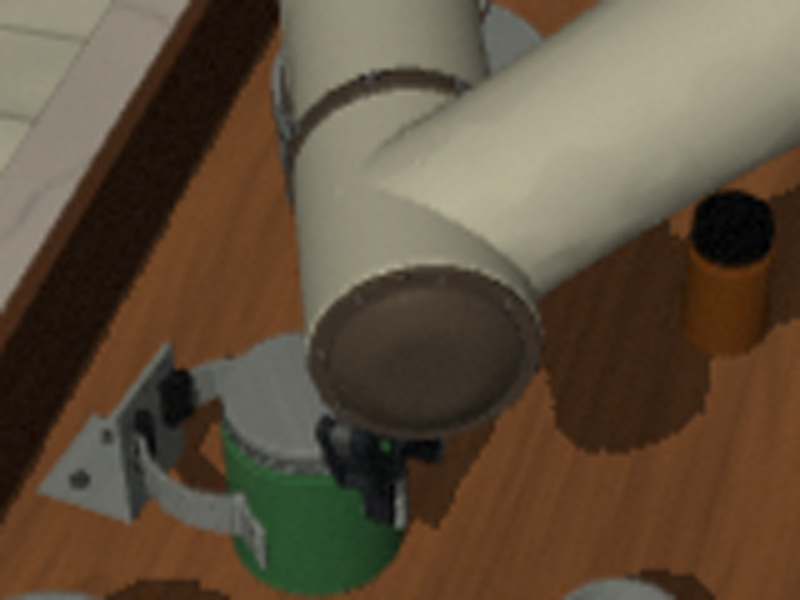

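Emit:
{"fn": "drive_tool", "kwargs": {
  "steps": [
    [0.002,0,-0.001,0,0.04],
    [0.003,0,-0.001,0,0.04],
    [0.003,0,-0.001,0,0.04],
    [0,0,0,0,0.04]
  ]
}}

```text
clock: 25.1
position: [580.2, 52.5, 135.3]
ee_rot: [0.998, -0.062, -0.007, 0.001]
contact_force: [-12.0, 1.8, 4.0]
gripper_width: 40.0
```

Emit:
{"fn": "drive_tool", "kwargs": {
  "steps": [
    [0.004,0,-0.0005,0,0.04],
    [0.004,0,-0.0005,0,0.04],
    [0,0,0,0,0.04]
  ]
}}

```text
clock: 25.4
position: [588.8, 51.7, 136.0]
ee_rot: [0.998, -0.062, -0.007, 0.001]
contact_force: [-11.4, 2.3, 3.1]
gripper_width: 39.9
```

Emit:
{"fn": "drive_tool", "kwargs": {
  "steps": [
    [0.004,0,0,0,0.04],
    [0.004,0,0,0,0.04],
    [0,0,0,0,0.04]
  ]
}}

```text
clock: 25.7
position: [597.9, 50.8, 136.1]
ee_rot: [0.998, -0.062, -0.005, 0.001]
contact_force: [-9.9, 2.1, 2.5]
gripper_width: 40.1
```

```bash
python3 snap.py 17; python3 - <<'E'
import cv2
p=cv2.imread("pics/side17.png")[120:240,170:330];cv2.imwrite("pics/s17.png",cv2.resize(p,None,fx=5,fy=5,interpolation=cv2.INTER_CUBIC))
E
```

```text
(309, 797, 3)
25.8 [597.9  50.9 136.1] [-8.5  1.6  2.3] 39.96140492191702
```

View pics/s17.png

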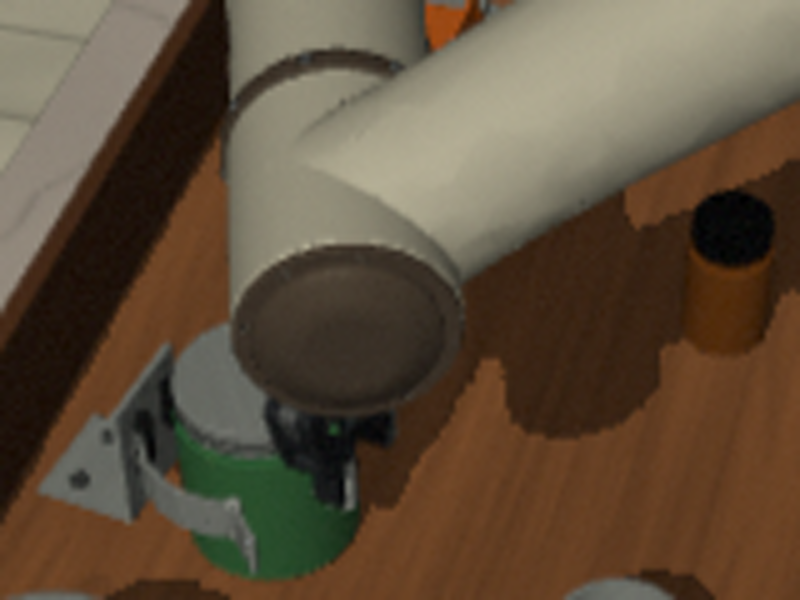

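Emit:
{"fn": "drive_tool", "kwargs": {
  "steps": [
    [0.004,0,0,0,0.04],
    [0.004,0,0,0,0.04],
    [0,0,0,0,0.04]
  ]
}}

```text
clock: 26.1
position: [607.8, 50.1, 136.5]
ee_rot: [0.998, -0.062, -0.003, 0.001]
contact_force: [-5.3, 1.3, -0.5]
gripper_width: 39.8
```

Emit:
{"fn": "drive_tool", "kwargs": {
  "steps": [
    [0.003,0,0,0,0.04],
    [0.002,0,0,0,0.04],
    [0,0,0,0,0.04]
  ]
}}

```text
clock: 26.4
position: [612.6, 49.7, 136.6]
ee_rot: [0.998, -0.062, -0.003, 0.0]
contact_force: [-6.0, 1.0, 0.3]
gripper_width: 39.9
```

Force dropped (snapped past the bead); now press until the stop pads resist.

Emit:
{"fn": "drive_tool", "kwargs": {
  "steps": [
    [0.002,0,0,0,0.04],
    [0.001,0,0,0,0.04],
    [0,0,0,0,0.04]
  ]
}}

```text
clock: 26.7
position: [612.7, 49.5, 136.1]
ee_rot: [0.998, -0.062, -0.006, 0.001]
contact_force: [-12.7, 3.6, 3.5]
gripper_width: 39.9
```

Emit:
{"fn": "drive_tool", "kwargs": {
  "steps": [
    [0.002,0,0,0,0.04],
    [0,0,0,0,0.04]
  ]
}}

```text
clock: 26.9
position: [612.7, 49.4, 135.7]
ee_rot: [0.998, -0.062, -0.009, 0.001]
contact_force: [-17.2, 5.4, 5.4]
gripper_width: 40.1
```

Emit:
{"fn": "drive_tool", "kwargs": {
  "steps": [
    [0.003,0,-0.001,0,0.04],
    [0.001,0,0,0,0.04],
    [0,0,0,0,0.04]
  ]
}}

```text
clock: 27.2
position: [612.7, 49.2, 135.7]
ee_rot: [0.998, -0.062, -0.013, 0.001]
contact_force: [-25.9, 8.0, 8.0]
gripper_width: 40.2
```

Emit:
{"fn": "drive_tool", "kwargs": {
  "steps": [
    [-0.008,0,0,0,0.04],
    [-0.02,0,0,0,0.04],
    [-0.04,0,0,0,0.04],
    [-0.03,0,-0.01,0,0.04],
    [0,0,-0.04,0,0.04],
    [0,0,-0.05,0,0.04],
    [0,0,-0.05,0,0.04],
    [-0.04,0,0,0,0.04],
    [-0.04,0,0,0,0.04],
    [0,0,0,0,0.04],
    [0,0,0,0,0.04]
  ]
}}

```text
clock: 28.3
position: [447.6, 70.8, 290.1]
ee_rot: [0.998, -0.061, 0.002, -0.001]
contact_force: [0.3, 1.0, -0.3]
gripper_width: 39.9
```

```bash
python3 snap.py 18; python3 jar.py 18; python3 - <<'E'
from h import *
import cv2
p=cv2.imread("pics/side18.png")[90:240,160:330];cv2.imwrite("pics/s18.png",cv2.resize(p,None,fx=4,fy=4,interpolation=cv2.INTER_CUBIC))
W=cloud('top',np.load('pics/top18.npy'))
L=W[(W[...,2]>182)&(W[...,2]<194)&(abs(W[...,0]-661)<60)&(abs(W[...,1]-45)<60)]
print(len(L),cv2.minEnclosingCircle(L[:,:2].astype(np.float32)) if len(L) else 0)
# movement check of bystanders
n="top"
W0=cloud(n,np.load("pics/top0.npy"))
for nm,x,y,h in(("dabba",660,-267,145),("canister",680,249,188),("cups",442,145,173),("bottle",449,-162,165),("sieve",501,291,112)):
  for n in("top","side"):
    o=[]
    for t in("0","18"):
        A=cloud(n,np.load(f"pics/{n}{t}.npy")); s=(abs(A[...,2]-h)<7)&(np.hypot(A[...,0]-x,A[...,1]-y)<95)
        o+= [s.sum(),A[s].mean(0)[:2].round(1)]
    print(nm,n,o)
E
```

```text
(309, 797, 3)
28.4 [448.2  70.8 289.3] [ 0.4  0.2 -0.5] 39.88563171998928
side glass 140 [663.1  43.9] rms 1.3 -> corrected y 41.9
1340 ((663.7413330078125, 41.87763977050781), 43.00328063964844)
dabba top [np.int64(4737), array([ 659.3, -265.8]), np.int64(4153), array([ 658.3, -267.4])]
dabba side [np.int64(1611), array([ 659., -258.]), np.int64(1328), array([ 656.9, -254.8])]
canister top [np.int64(1918), array([678.7, 248.5]), np.int64(1923), array([678.7, 248.5])]
canister side [np.int64(1311), array([677.3, 255.3]), np.int64(1314), array([677.2, 255.5])]
cups top [np.int64(201), array([442.5, 146.9]), np.int64(0), array([nan, nan])]
cups side [np.int64(172), array([442. , 144.1]), np.int64(177), array([442.6, 144.1])]
bottle top [np.int64(360), array([ 449.6, -162. ]), np.int64(359), array([ 449.6, -162. ])]
bottle side [np.int64(151), array([ 448.4, -157.9]), np.int64(129), array([ 444.7, -157. ])]
sieve top [np.int64(346), array([500.2, 290.1]), np.int64(351), array([500. , 290.3])]
sieve side [np.int64(295), array([499. , 295.8]), np.int64(292), array([498.5, 295.7])]<stdin>:15: RuntimeWarning: Mean of empty slice.
  ret = um.true_divide(
```

View pics/both18.png

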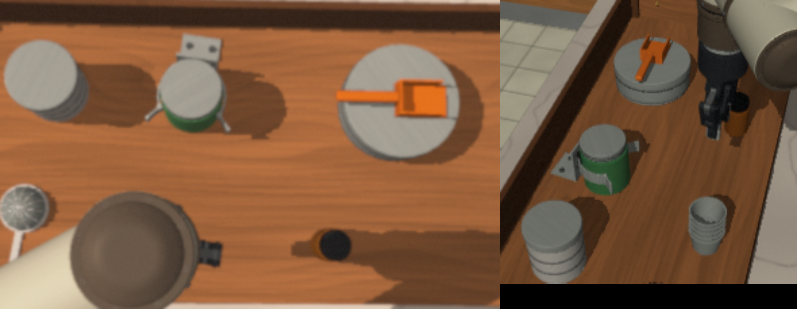

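View pics/s18.png

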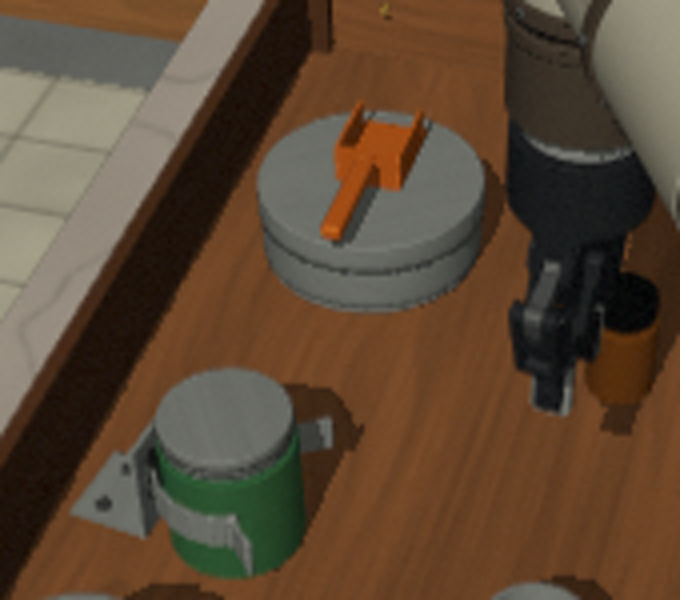

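```bash
python3 -c "
from bench import arm
print(arm.job_done(), arm.read_state()['clock'])"
```

```text
the job is handed in; nothing more can be done
the job is handed in; nothing more can be done
```

The job is done and handed in at about 28.5 s; no verdict was reported.

**Scoop:** I took it by the handle, drew it out of the clip and laid it on the dabba's lid. It lies flat with the whole bowl on the lid. The handle end overhangs the rim by about 10–15 mm.

**Jar:** I pushed it standing through the gap between the dabba and the bottle, then along the clip's axis. Push force eased as it passed the beads. At the stop pads it stayed at the same place while the force rose to about 26 N. In the last pictures it stands upright with the jaws round it, at about (663.5, 43.5), within 3 mm of the clip origin I measured.

**Bystanders:**
- The canister and sieve did not move by more than about 0.5 mm in either view.
- The bottle did not move in the top view. The side view showed about 4 mm, because the gripper partly hid it.
- The cups were hidden in the top view and within 1 mm in the side view.
- The dabba's comparison shifted 1.5–4 mm because the scoop now covers part of its lid. I did not measure its outline separately, but it looks unmoved.

**Disagreements:**
- The two cameras differed by about 4 mm in y, so I used their mean, which matched where the gripper appeared.
- Pushing the jar also pressed down on it, by at most about 14 N. I relieved this by raising the tool slightly; I did not find the cause for certain.
- I could not read the jaw angles directly.

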